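Index the inspection slide by one turn of its hand wheel

ROBOT

A 6-joint arm with a two-finger parallel gripper is mounted at the origin on a cart in front of the work surface, level with it; the furniture and walls round the work are solid. World frame = base frame: x ahead of the robot, y to its left, z up, the work surface at z = 0. Lengths are in mm, angles in rad, forces in N, time in s.
With the tool pointing down it reaches from about 275 to 1000 mm from the base axis. Payload 8.4 kg.
Tool frame: the origin (TCP) lies at the very end of the fingers, on their centre line; the grasp point (between the pads) lies 19 mm behind it; z points along the fingers, y is the direction in which the jaws open and shut (so a half turn about z gives the same grasp; the last joint's range is limited). The gripper opens to 85 mm and grips with 20 to 120 N. Pads are 22 mm wide; open, the fingers measure 114 mm over their backs; the gripper's body (76 mm by 85 mm) begins 54 mm behind the grasp point. The pads swing forward as they close: fully open they stand 13 mm farther back than shut.
Start: joints at [-1.185, 0.353, 1.633, -0, 1.155, -0.002], TCP at [236.344, -578.593, 231.281] pointing down, gripper open.
Joint ranges: [-2.63, 2.63], [-0.92, 2.1], [0.06, 2.66], [-1.3, 4.44], [0, 2.69], [-3.02, 3.02]. Speed limits (rad/s): [2.22, 2.22, 2.79, 3.14, 3.14, 3.14].

INTERFACE

Orientations are given as [roll, pitch, yaw] about the fixed x, y, z axes, in that order (R = Rz(yaw) Ry(pitch) Rx(roll)).
In Python, from rig import r gives the robot as it stands.
- The arm moves only by the tool jog_arm, never from a script. Its argument "moves" is a list of rows, each an object with "grip": the gripper command: -1 is fully open, 1 is shut, values between are in proportion; "translation": the shift along the tool's x, y, z in m, a list of three; "twist": the turn, a rotation vector about the tool's x, y, z in rad, a list of three. In form: [{"grip": grip, "translation": [dx, dy, dz], "twist": [ax, ay, az]}, ...]. A call has 1 to 10 rows; each row shifts and turns the commanded pose from where the row before left it, along the tool's axes as they then stand; what a row does not reach is not made up. A row lasts 1/12 s, in which the tool goes at most 41.7 mm and 7.16 degrees, less where a joint would pass 70% of its speed; a pose out of reach is approached as far as the arm can. A call with a gripper value outside its range is refused whole. The fingers move at their own pace and stop on an object; "squeeze" is the grip in N (left out, the last holds). Time passes only in rows, so rows that do not move let the fingers close. It gives the time, the measured TCP pose, the force and the opening at its end, in the units of the state.
- r.sense(): the state, without advancing time (a new reading comes with each control period).
- r.grab_frame(name): name is "scene" or "top" or "wrist"; returns (picture, depth): 384x512x3 uint8, red, green, blue; 384x512 float32, mm along the optical axis (not along the pixel's ray), 0 where there is no reading.
- r.calibration(name): a dict with "fx", "fy", "cx", "cy" (pixels), "R" (3x3) and "t" (3): a world point X has camera coordinates R X + t. Camera axes: x right, y down, z forward; pixel columns grow to the right and rows downward; lengths in mm; the calibration is good to about 2 mm. A picture is of the moment at which its call begins: read the wrist's pose just before it. calibration takes no time and is no camera call; for the wrist camera it gives the pose at the moment of the call.
- r.sign_off(): hands the job in, once; it reports no verdict.
The state is a dict: "clock": time; "qpos": joint angles; "qvel": joint speeds; "joint_efforts": joint torques, N m; "eef_pos": TCP position; "tcp_rot": TCP orientation; "contact_force": force on the tool from outside, world axes, zero at the start; "wrist_torque": the same for the moment, N m; "opening": opening from 0.0 (shut) to 1.0 (fully open).
Only numpy, scipy, OpenCV 4.12 (cv2) and the standard library are available. Lean on these libraries where they do the work, as an engineer would, in place of code of your own. Each camera call takes 0.05 s, during which the arm holds its last target.

TASK

Feed the next bundle of spectacle temples, the one in the left-hand nest of the inspection slide, under its magnifier, using only pushes of the fingertips. Push the locking bolt's upright knob straight outward, away from the hand wheel, to the end of its travel, then push the wheel clockwise (seen from above) by its upright handle through exactly one turn, and push the bolt fully home into the notch again. Leave the bundles lying in their nests and do not disturb the tools, the glue bottle and the spectacle frame beside the slide.

Things in the scene. Friction and masses are not known exactly. Their poses are not given: they have to be found in the camera images.
- index_slide: Grey bed of the inspection slide, fixed to the table, 215 x 330 mm, 10 mm thick. Origin on the table right below the hand wheel's axis; z up, x away from the robot, y left along the slide; place and yaw vary. Heights below are above the table. Behind the wheel and partly under it a carriage with three white nests in a row (tops at 43 mm) runs along y.
- wheel_axis (a point): Centre of the hand wheel (aluminium, three spokes), 66 mm high; the wheel turns about the vertical through it. Rim: mean radius 50 mm, 13 mm thick, top at 73 mm; hub 32 mm across, top at 80 mm. Under it, 36 to 46 mm high, is a steel index disc of 72 mm diameter with one notch.
- handle_mid (a point): Middle of the wheel's upright black handle, a round grip of 18 mm diameter standing on the rim from 73 to 118 mm (this point 96 mm), 50 mm from the wheel axis. It moves with the wheel; at wheel angle 0, and again after one turn, it is on the slide's +y side (left) of the axis.
- wheel (a joint): Angle of the hand wheel in rad, growing clockwise seen from above: about 0 at the start, 6.283 after one turn; it can be turned on past that. It stays where it is left; about 1.5 N at the handle moves it. One turn moves the carriage 60 mm to the slide's -y (right). With the bolt home the wheel has some 0.05 rad of play.
- bolt (a joint): Travel of the locking bolt in m: 0 = home in the notch of the index disc, 0.018 = fully drawn (stop); it clears the disc from 0.014. It stays where it is left; about 2 N moves it. It goes home only when the notch faces it: the flared mouth takes it in, and pulls the wheel true, when the wheel is within about 0.15 rad of a whole turn.
- bolt_knob (a point): On the axis of the bolt's upright black knob (17 mm diameter, top at 87 mm), 72 mm high; 115 mm from the wheel axis when home, 133 mm drawn. Its x axis points outward from the wheel axis, the way the bolt is drawn (right, slightly toward the robot). Between them is a guide block, top at 52 mm; above that the gap from wheel rim to home knob is 50 mm.
- lens_centre (a point): Centre of the magnifier's lens, 134 mm high, fixed to the slide at x = 105, y = 120 mm of it. Its black ring is 84 mm across, 127 to 141 mm high; its post, 145 mm high, stands at x = 140, y = 190 mm.
- nest_left (a point): Floor centre of the left-hand nest on the carriage (60 x 46 mm inside, walls 3 mm thick and 11 mm high, floor 32 mm above the table); moves with the carriage. It starts 60 mm left of the magnifier and belongs under it.
- nest_middle (a point): Floor centre of the middle nest, under the magnifier at the start.
- nest_right (a point): Floor centre of the right-hand nest.
- bundle_left: Loose bundle of dark temples with yellow lines, 53 x 38 x 16 mm, 14 g, lying in the left-hand nest; origin at the centre of its underside. It rides along with the nest.
- bundle_middle: A like bundle, 53 x 38 x 16 mm, in the middle nest.
- bundle_right: A like bundle, 48 x 37 x 16 mm, in the right-hand nest.
- side_cutters: Blue-handled side cutters, 120 x 49 x 12 mm, lying loose to the right of the slide. To be left alone.
- glue_bottle: White and yellow glue bottle, 35 mm diameter, 98 mm high, standing loose to the right of the slide. To be left alone.
- screwdriver: Red-handled screwdriver, 163 x 13 x 13 mm, lying loose on the robot's side of the slide. To be left alone.
- frame: Black spectacle frame, 48 x 145 x 46 mm, lying loose to the right of the slide. To be left alone.
Not all that is in view belongs to the job. Leave any blue or white look-alike of the bundle_left alone.

How it is judged:
By the outcome, as a careful person would: the job done as asked, in the order asked, and still so for the second after the job is handed in, with the robot touching nothing.
It also fails if it takes over 56 s, if anything falls off the work surface, if the arm or the gripper's body presses on something with over 40 N, if the wrist force passes 120 N, or if a joint passes its speed limit or range.

## Working session

There is one attempt and no reset: what is moved stays moved. The work goes in short steps, Python scripts to look and compute and a tool call to move; the robot and the scene stay as the last step left them, time stands still between calls to the robot, and variables do not carry over. Pictures are saved under pics/ and viewed, and the job is handed in when it is done.

Besides the shell and the picture viewer there is one more tool, called after ">>>" as name([rows], argument=value, ...), one row to a line, values as JSON. jog_arm: Moves the arm, as the interface text tells. Its arguments: {"type":"object","properties":{"moves":{"type":"array"},"squeeze":{"type":"number"}},"required":["moves"]}

```bash
mkdir -p pics; ls
python3 - <<'E'
from rig import r
import cv2
print(r.sense())
for n in ("scene","top"):
    p,d=r.grab_frame(n); cv2.imwrite(f"pics/{n}0.png",p[:,:,::-1]); 
    import numpy as np; np.save(f"{n}0.npy",d); c=r.calibration(n); print(n,c)
E
```

```text
pics
{'clock': 0.0, 'qpos': array([-1.18540260e+00,  3.53661754e-01,  1.63415465e+00,  2.70099958e-05,
        1.15521714e+00, -2.36551562e-03]), 'qvel': array([ 3.40250435e-05,  1.67115687e-03, -1.22510923e-04, -2.52418282e-03,
       -5.56685070e-04, -2.41930507e-04]), 'joint_efforts': array([ 3.76787328e-03, -6.05249047e+01, -3.42072415e+01, -2.56585452e-05,
        9.27085639e-03, -4.76772959e-05]), 'eef_pos': array([ 236.16350904, -578.12898041,  230.54441754]), 'tcp_rot': array([-3.14015183e+00, -2.81036075e-05,  3.87748296e-01]), 'contact_force': array([ 0.86341622, -0.62799385, -0.50325961]), 'wrist_torque': array([-0.02729692, -0.0023028 , -0.01161582]), 'opening': 1.0003490511591606}
scene {'fx': 350.5567753891395, 'fy': 350.5567753891395, 'cx': 252.8875625133657, 'cy': 188.5510249326726, 'R': array([[-0.86821114, -0.49613931,  0.00742921],
       [-0.26810522,  0.45646269, -0.84838753],
       [ 0.41752725, -0.73857132, -0.52932354]]), 't': array([282.99669918, 358.73876316, 501.2745418 ])}
top {'fx': 472.8893282991744, 'fy': 472.8893282991744, 'cx': 247.00091527945287, 'cy': 193.30457919719035, 'R': array([[ 0.00510126, -0.99998195,  0.00317587],
       [-0.99600394, -0.0053641 , -0.08914802],
       [ 0.08916345, -0.00270841, -0.99601333]]), 't': array([-310.20589115,  517.03414534, 1327.57620906])}
```

View pics/scene0.png

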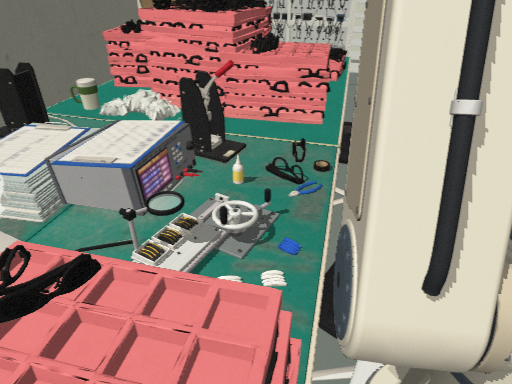

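View pics/top0.png

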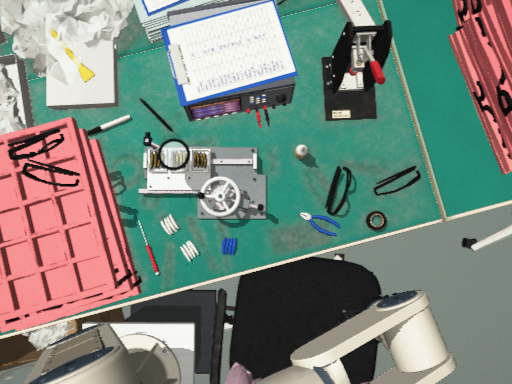

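```bash
cat > h.py <<'E'
import numpy as np, cv2
from rig import r
def ray_at_z(c,u,v,z):
    R=np.array(c['R']);t=np.array(c['t'])
    d=R.T@np.array([(u-c['cx'])/c['fx'],(v-c['cy'])/c['fy'],1.]); o=-R.T@t
    return o+d*(z-o[2])/d[2]
def depthpt(c,u,v,Z):
    R=np.array(c['R']);t=np.array(c['t'])
    return R.T@(np.array([(u-c['cx'])/c['fx']*Z,(v-c['cy'])/c['fy']*Z,Z])-t)
def proj(c,X):
    p=np.array(c['R'])@np.array(X,float)+np.array(c['t']); return c['fx']*p[0]/p[2]+c['cx'],c['fy']*p[1]/p[2]+c['cy']
def crop(img,name,u0,v0,u1,v1,s):
    im=cv2.resize(img[v0:v1,u0:u1],None,fx=s,fy=s,interpolation=cv2.INTER_CUBIC)
    cv2.imwrite(name,im)
E
python3 - <<'E'
from h import *
a=cv2.imread('pics/top0.png'); crop(a,'pics/top0c.png',130,120,290,240,5)
a=cv2.imread('pics/scene0.png'); crop(a,'pics/scene0c.png',110,170,310,290,4)
E
```

```text
(no output)
```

View pics/top0c.png

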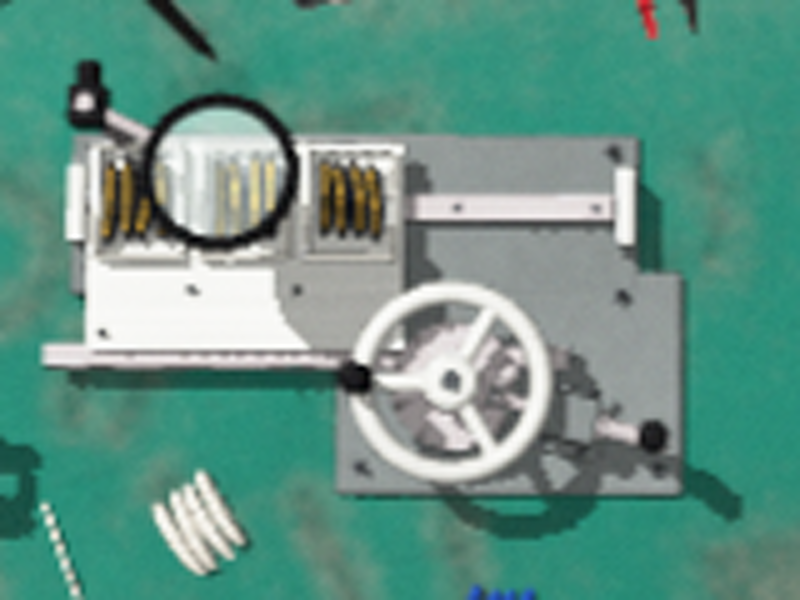

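View pics/scene0c.png

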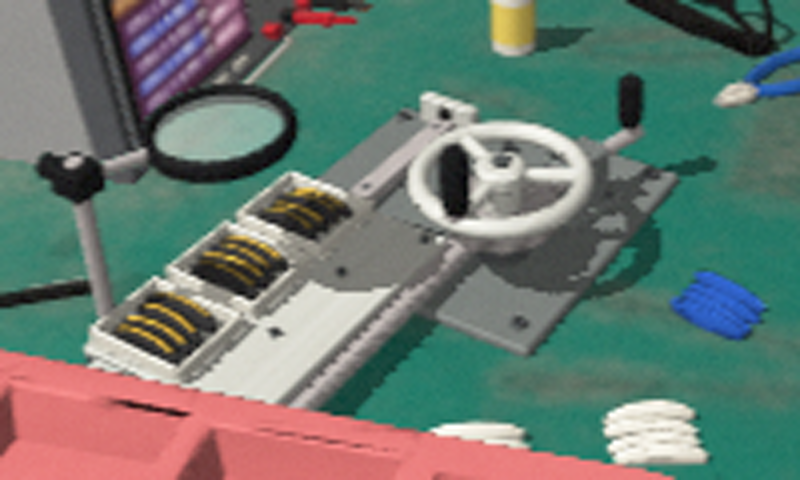

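Run:
```python
from h import *
c=r.calibration('top'); s=r.calibration('scene'); D=np.load('top0.npy'); S=np.load('scene0.npy')
f=lambda x,y:(130+(x+.5)/5-.5,120+(y+.5)/5-.5)
g=lambda x,y:(110+(x+.5)/4-.5,170+(y+.5)/4-.5)
P={}
for n,q,z in (('hub',(452,380),80),('rimL',(358,380),73),('rimR',(547,380),73),('rimT',(450,290),73),('rimB',(452,475),73),('handle',(355,377),118),('knob',(653,436),87),('lens',(221,171),134),('bedBR',(680,492),10),('bedBL',(337,492),10),('bedTR',(638,137),10)):
    u,v=f(*q); p=ray_at_z(c,u,v,z); P[n]=p
    print(n,np.round([u,v],1),p.round(1),'depth',depthpt(c,u,v,D[int(round(v)),int(round(u))]).round(1),'in scene',np.round(proj(s,p),1))
for n,q,z in (('hub',(503,160),80),('handle top',(455,148),118),('knob top',(630,78),87)):
    u,v=g(*q);p=ray_at_z(s,u,v,z)
    print('scene',n,np.round([u,v],1),p.round(1),'depth',depthpt(s,u,v,S[int(round(v)),int(round(u))]).round(1))
def tri(a,b):
    A=[];B=[]
    for cc,(u,v) in ((c,a),(s,b)):
        M=np.array([[cc['fx'],0,cc['cx']],[0,cc['fy'],cc['cy']],[0,0,1]])@np.c_[cc['R'],cc['t']]
        A.append(M)
    X=cv2.triangulatePoints(A[0],A[1],np.array(a,float).reshape(2,1),np.array(b,float).reshape(2,1)); return (X[:3]/X[3]).ravel()
print('tri hub',tri(f(452,380),g(503,160)).round(1),'knob',tri(f(653,436),g(630,78)).round(1),'handle',tri(f(355,377),g(455,148)).round(1))
k=P['knob']-P['hub'];h=P['handle']-P['hub'];print(np.hypot(*k[:2]),np.hypot(*h[:2]),np.degrees(np.arctan2(k[1],k[0])),np.degrees(np.arctan2(h[1],h[0])))
e=P['bedBL']-P['bedBR'];print('yaw',np.degrees(np.arctan2(e[1],e[0]))-90)
```

```text
hub [220.  195.6] [ 506.9 -233.5   80. ] depth [ 507.  -233.4   78.6] in scene [236.  208.7]
rimL [201.2 195.6] [ 507.2 -181.4   73. ] depth [ 503.6 -185.5  116. ] in scene [223.9 222.4]
rimR [239.  195.6] [ 507.8 -285.4   73. ] depth [ 507.7 -285.4   74. ] in scene [246.7 200.6]
rimT [219.6 177.6] [ 557.3 -231.5   73. ] depth [ 556.8 -231.7   77.3] in scene [218.3 205.4]
rimB [220.  214.6] [ 455.2 -233.7   73. ] depth [ 455.5 -233.3   67.4] in scene [254.7 217.5]
handle [200.6 195. ] [ 505.  -184.1  118. ] depth [ 504.8 -184.3  120.6] in scene [224.7 206. ]
knob [260.2 206.8] [ 476.4 -343.4   87. ] depth [ 476.6 -343.4   84.1] in scene [268.5 188.7]
lens [173.8 153.8] [ 612.5 -113.3  134. ] depth [ 612.1 -113.6  136.2] in scene [165.7 201.8]
bedBR [265.6 218. ] [ 448.9 -361.3   10. ] depth [ 448.9 -361.3   10.9] in scene [279.7 212.5]
bedBL [197. 218.] [ 447.9 -164.3   10. ] depth [ 448.2 -163.5    1.8] in scene [242.3 256.2]
bedTR [257.2 147. ] [ 655.4 -336.5   10. ] depth [ 656.1 -336.6    6.4] in scene [211.9 195.8]
scene hub [235.4 209.6] [ 506.  -229.4   80. ] depth [ 505.9 -229.1   80.2]
scene handle top [223.4 206.6] [ 506.2 -180.7  118. ] depth [ 505.7 -180.   118.6]
scene knob top [267.1 189.1] [ 478.5 -339.9   87. ] depth [ 479.7 -342.3   85.3]
tri hub [ 507.5 -233.1   77.1] knob [ 477.6 -342.9   85.5] handle [ 506.  -183.4  116.3]
114.0152502191152 49.47867327681159 -105.53138560244265 92.17999189176925
yaw 0.2990359567754979
```

>>> jog_arm([
  {"grip": 1, "translation": [0, 0, 0], "twist": [0, 0, -0.114]},
  {"grip": 1, "translation": [0, 0, 0], "twist": [0, 0, -0.114]},
  {"grip": 1, "translation": [0, 0, 0], "twist": [0, 0, -0.114]},
  {"grip": 1, "translation": [0, 0, 0], "twist": [0, 0, -0.114]},
  {"grip": 1, "translation": [0, 0, 0], "twist": [0, 0, -0.114]},
  {"grip": 1, "translation": [0, 0, 0], "twist": [0, 0, -0.114]},
  {"grip": 1, "translation": [0, 0, 0], "twist": [0, 0, -0.114]},
  {"grip": 1, "translation": [0, 0, 0], "twist": [0, 0, -0.114]},
  {"grip": 1, "translation": [0, 0, 0], "twist": [0, 0, 0]},
])

```text
clock: 0.85
eef_pos: [236.2, -578.3, 230.9]
tcp_rot: [-3.141, -0.001, 1.305]
contact_force: [0.4, -0.6, 0.3]
opening: 0.001
```

```bash
cat >> h.py <<'E'
from scipy.spatial.transform import Rotation as Ro
A=np.array([507.,-233.]); D=np.array([np.cos(np.radians(-105.5)),np.sin(np.radians(-105.5))])
def totool(target):
    s=r.sense(); R=Ro.from_euler('xyz',s['tcp_rot']).as_matrix()
    return R.T@(np.array(target)-s['eef_pos'])
def st():
    s=r.sense(); print(round(s['clock'],2),s['eef_pos'].round(1),s['tcp_rot'].round(3),s['contact_force'].round(1),round(s['opening'],2))
E
python3 - <<'E'
from h import *
st(); print(r.sense()['qpos'].round(3))
p=A+D*84; print(p,totool([*p,160]).round(1),totool([*p,70]).round(1))
E
```

```text
0.85 [ 236.2 -578.3  230.9] [-3.141e+00 -1.000e-03  1.305e+00] [ 0.4 -0.6  0.3] 0.0
[-1.185  0.353  1.634 -0.     1.155 -0.92 ]
[ 484.55197641 -313.94495807] [320.3 170.2  71. ] [320.2 170.2 161. ]
```

>>> jog_arm([
  {"grip": 1, "translation": [0.03, 0.016, 0.005], "twist": [0, 0, 0]},
  {"grip": 1, "translation": [0.03, 0.016, 0.005], "twist": [0, 0, 0]},
  {"grip": 1, "translation": [0.03, 0.016, 0.005], "twist": [0, 0, 0]},
  {"grip": 1, "translation": [0.03, 0.016, 0.005], "twist": [0, 0, 0]},
  {"grip": 1, "translation": [0.03, 0.016, 0.005], "twist": [0, 0, 0]},
  {"grip": 1, "translation": [0.03, 0.016, 0.005], "twist": [0, 0, 0]},
  {"grip": 1, "translation": [0.03, 0.016, 0.005], "twist": [0, 0, 0]},
  {"grip": 1, "translation": [0.03, 0.016, 0.005], "twist": [0, 0, 0]},
  {"grip": 1, "translation": [0.03, 0.016, 0.005], "twist": [0, 0, 0]},
  {"grip": 1, "translation": [0.02, 0.01, 0.005], "twist": [0, 0, 0]},
])

```text
clock: 1.68
eef_pos: [464.0, -338.2, 181.0]
tcp_rot: [3.141, -0.001, 1.296]
contact_force: [0.3, -0.5, -0.5]
opening: 0.004
```

Run:
```python
from h import *
st(); 
p=A+D*84; print(p,totool([*p,160]).round(1),totool([*p,70]).round(1))
c=r.calibration('wrist');p,d=r.grab_frame('wrist');cv2.imwrite('pics/w1.png',p[:,:,::-1]);np.save('w1.npy',d)
p3=r.calibration('wrist');print(c)
```

```text
1.68 [ 464.  -338.2  181. ] [ 3.141e+00 -1.000e-03  1.296e+00] [ 0.3 -0.5 -0.5] 0.0
[ 484.55197641 -313.94495807] [28.9 13.2 21. ] [ 28.8  13.2 111. ]
{'fx': 345.9671638782363, 'fy': 345.9671638782363, 'cx': 254.49015071611822, 'cy': 194.37459731523208, 'R': array([[ 0.96255856, -0.27106694,  0.00193288],
       [-0.26168272, -0.92732734,  0.26755589],
       [-0.07073314, -0.25804402, -0.9635404 ]]), 't': array([-539.81377592, -213.31896298,  276.77764631])}
```

View pics/w1.png

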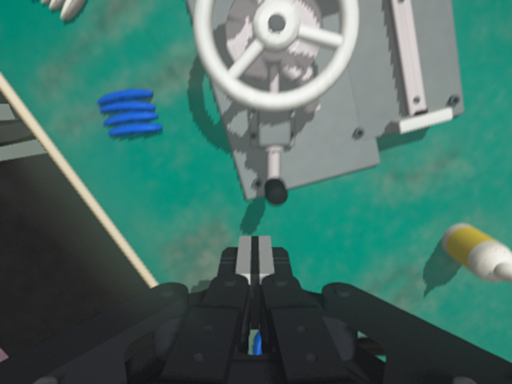

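Run:
```python
from h import *
from pathlib import Path
c={'fx':345.967,'fy':345.967,'cx':254.49,'cy':194.3746,'R':np.array([[ 0.96255856, -0.27106694,  0.00193288],[-0.26168272, -0.92732734,  0.26755589],[-0.07073314, -0.25804402, -0.9635404 ]]),'t':np.array([-539.81377592, -213.31896298,  276.77764631])}
d=np.load('w1.npy')
for n,u,v,z in (('hub',277,22,80),('knob',276,190,87)):
    print(n,ray_at_z(c,u,v,z).round(1),depthpt(c,u,v,d[v,u]).round(1))
for u,v in ((238,238),(246,238),(265,238),(272,238),(238,270),(272,270),(240,236),(255,236)): print(u,v,d[v,u],depthpt(c,u,v,d[v,u]).round(1))
print('tcp px',proj(c,[464,-338.2,181]))
a=cv2.imread('pics/w1.png'); crop(a,'pics/w1c.png',180,140,340,300,4)
```

```text
hub [ 510.7 -231.1   80. ] [ 510.5 -231.4   81.6]
knob [ 481.5 -337.5   87. ] [ 481.5 -337.9   85.4]
238 238 344.85165 [ 431.8 -397.6    4.1]
246 238 146.54655 [ 464.7 -326.7  188.5]
265 238 145.53908 [ 472.5 -328.5  189.5]
272 238 345.60715 [ 464.3 -407.1    3.5]
238 270 119.79868 [ 462.5 -326.4  216.4]
272 270 118.71706 [ 474.  -329.   217.4]
240 236 148.88733 [ 462.1 -326.1  186.1]
255 236 148.03299 [ 468.4 -327.5  186.9]
tcp px (np.float64(251.9267715772299), np.float64(254.6215106139324))
```

View pics/w1c.png

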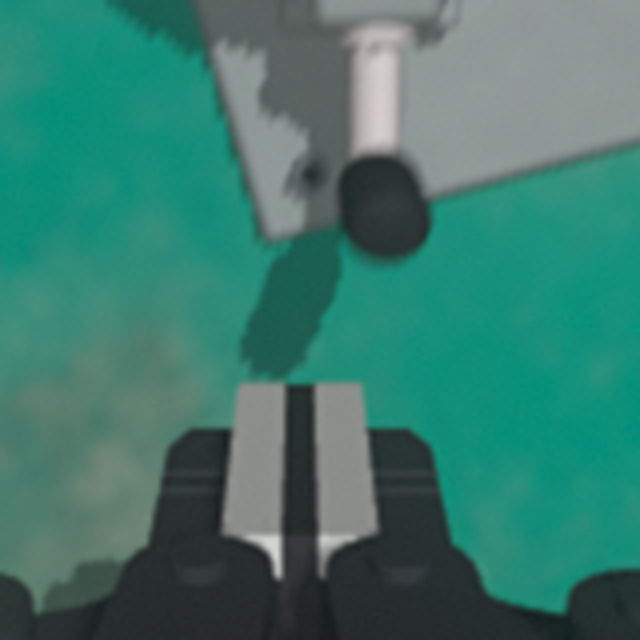

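>>> jog_arm([
  {"grip": 1, "translation": [0.015, 0.007, 0], "twist": [0, 0, 0]},
  {"grip": 1, "translation": [0.015, 0.007, 0], "twist": [0, 0, 0]},
  {"grip": 1, "translation": [0, 0, 0.02], "twist": [0, 0, 0]},
  {"grip": 1, "translation": [0, 0, 0.025], "twist": [0, 0, 0]},
  {"grip": 1, "translation": [0, 0, 0.025], "twist": [0, 0, 0]},
  {"grip": 1, "translation": [0, 0, 0.02], "twist": [0, 0, 0]},
  {"grip": 1, "translation": [0, 0, 0], "twist": [0, 0, 0]},
])

```text
clock: 2.32
eef_pos: [481.3, -313.8, 87.4]
tcp_rot: [-3.135, -0.002, 1.296]
contact_force: [-0.7, 0.8, -0.7]
opening: -0.003
```

```bash
sed -i 's/A=np.array(\[507.,-233.\])/A=np.array([508.,-232.5])/' h.py
python3 - <<'E'
from h import *
st(); 
p=A+D*84; print(p,totool([*p,66]).round(1))
for n in ('scene','wrist'):
    q,d=r.grab_frame(n); cv2.imwrite(f'pics/{n}2.png',q[:,:,::-1])
    if n=='scene': crop(q[:,:,::-1],'pics/s2c.png',180,130,320,250,5)
E
```

```text
2.32 [ 481.3 -313.8   87.4] [-3.135e+00 -2.000e-03  1.296e+00] [-0.7  0.8 -0.7] -0.0
[ 485.55197641 -313.44495807] [ 1.4  4.1 21.4]
```

View pics/s2c.png

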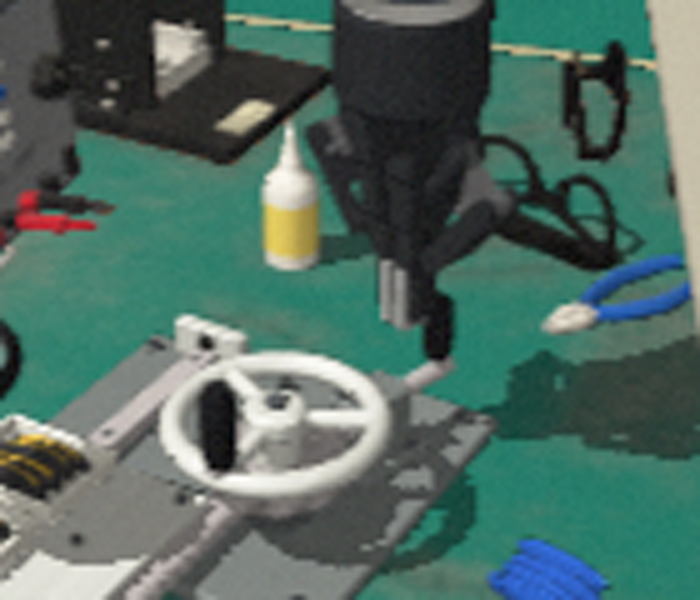

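View pics/wrist2.png

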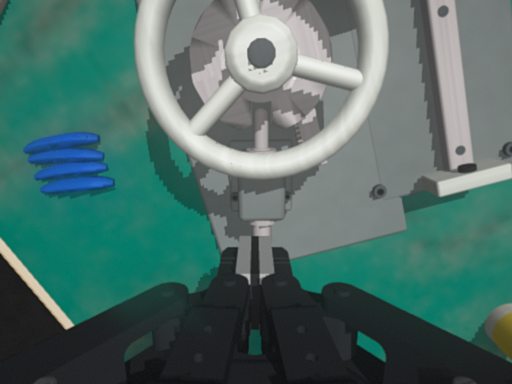

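>>> jog_arm([
  {"grip": 1, "translation": [0.001, 0.003, 0.01], "twist": [0, 0, 0]},
  {"grip": 1, "translation": [0, 0, 0.011], "twist": [0, 0, 0]},
  {"grip": 1, "translation": [-0.005, 0, 0], "twist": [0, 0, 0]},
  {"grip": 1, "translation": [-0.005, 0, 0], "twist": [0, 0, 0]},
  {"grip": 1, "translation": [-0.004, 0, 0], "twist": [0, 0, 0]},
  {"grip": 1, "translation": [-0.004, 0, 0], "twist": [0, 0, 0]},
  {"grip": 1, "translation": [-0.004, 0, 0], "twist": [0, 0, 0]},
  {"grip": 1, "translation": [0, 0, 0], "twist": [0, 0, 0]},
])

```text
clock: 3.08
eef_pos: [481.1, -337.3, 70.6]
tcp_rot: [3.141, 0.0, 1.299]
contact_force: [0.5, -0.8, -0.5]
opening: -0.004
```

```bash
cat >> h.py <<'E'
def pol():
    s=r.sense(); v=s['eef_pos'][:2]-A; print('rad',v@D,'lat',v@np.array([-D[1],D[0]]),'dist',np.hypot(*v),'f_out',s['contact_force'][:2]@D, 'wheelang of tcp',np.arctan2(v[0],v[1]))
E
python3 - <<'E'
from h import *
st();pol()
q,d=r.grab_frame('scene'); crop(q[:,:,::-1],'pics/s3c.png',180,130,320,250,5)
E
```

```text
3.08 [ 481.1 -337.3   70.6] [3.141 0.    1.299] [ 0.5 -0.8 -0.5] -0.0
rad 108.157866235456 lat 2.034151808246116 dist 108.1769929429811 f_out 0.6685023580533483 wheelang of tcp -2.8898716504997566
```

View pics/s3c.png

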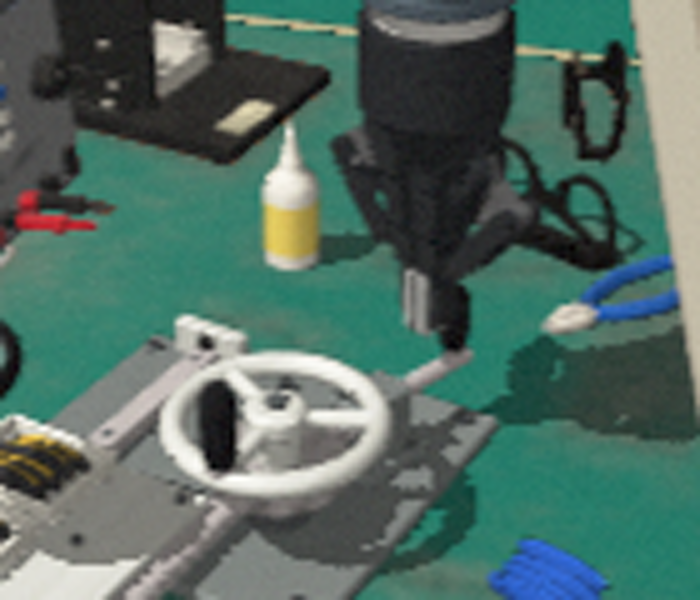

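>>> jog_arm([
  {"grip": 1, "translation": [-0.002, 0, 0], "twist": [0, 0, 0]},
  {"grip": 1, "translation": [-0.002, 0, 0], "twist": [0, 0, 0]},
  {"grip": 1, "translation": [-0.001, 0, 0], "twist": [0, 0, 0]},
  {"grip": 1, "translation": [0, 0, 0], "twist": [0, 0, 0]},
])

```text
clock: 3.47
eef_pos: [479.9, -341.3, 70.4]
tcp_rot: [3.141, 0.0, 1.3]
contact_force: [0.3, 0.3, 1.3]
opening: 0.003
```

Run:
```python
from h import *
st();pol()
```

```text
3.47 [ 479.9 -341.3   70.4] [3.141 0.    1.3  ] [0.3 0.3 1.3] 0.0
rad 112.38483663848086 lat 1.9696507246955361 dist 112.40209531069839 f_out -0.41614486765197045 wheelang of tcp -2.888590772748827
```

>>> jog_arm([
  {"grip": 1, "translation": [-0.001, 0, 0], "twist": [0, 0, 0]},
  {"grip": 1, "translation": [-0.001, 0, 0], "twist": [0, 0, 0]},
  {"grip": 1, "translation": [0, 0, 0], "twist": [0, 0, 0]},
])

```text
clock: 3.72
eef_pos: [479.5, -342.5, 70.3]
tcp_rot: [3.142, -0.001, 1.299]
contact_force: [2.3, 4.7, 2.2]
opening: 0.003
```

Run:
```python
from h import *
st();pol()
```

```text
3.72 [ 479.5 -342.5   70.3] [ 3.142e+00 -1.000e-03  1.299e+00] [2.3 4.7 2.2] 0.0
rad 113.60306452820903 lat 1.9524312978548972 dist 113.61984095294831 f_out -5.189996804981536 wheelang of tcp -2.888251359290229
```

>>> jog_arm([
  {"grip": 1, "translation": [-0.002, 0, 0], "twist": [0, 0, 0]},
  {"grip": 1, "translation": [0, 0, 0], "twist": [0, 0, 0]},
])

```text
clock: 3.88
eef_pos: [479.4, -342.7, 70.2]
tcp_rot: [-3.141, -0.004, 1.299]
contact_force: [6.1, 13.2, 3.7]
opening: 0.003
```

Run:
```python
from h import *
st();pol()
```

```text
3.88 [ 479.4 -342.7   70.2] [-3.141 -0.004  1.299] [ 6.1 13.2  3.7] 0.0
rad 113.87293570623217 lat 1.8646221952022806 dist 113.88820089142916 f_out -14.319076443123208 wheelang of tcp -2.8874397424202165
```

>>> jog_arm([
  {"grip": 1, "translation": [0.008, 0, 0], "twist": [0, 0, 0]},
  {"grip": 1, "translation": [0.005, 0, -0.01], "twist": [0, 0, 0]},
  {"grip": 1, "translation": [0, 0, -0.025], "twist": [0, 0, 0]},
  {"grip": 1, "translation": [0, 0, -0.03], "twist": [0, 0, 0]},
  {"grip": 1, "translation": [0.02, -0.007, 0], "twist": [0, 0, 0]},
  {"grip": 1, "translation": [0.03, -0.01, 0], "twist": [0, 0, 0]},
  {"grip": 1, "translation": [0.03, -0.01, 0], "twist": [0, 0, 0]},
  {"grip": 1, "translation": [0.03, -0.01, 0], "twist": [0, 0, 0]},
  {"grip": 1, "translation": [0.02, -0.007, 0], "twist": [0, 0, 0]},
  {"grip": 1, "translation": [0, 0, 0], "twist": [0, 0, 0]},
])

```text
clock: 4.72
eef_pos: [473.7, -192.2, 135.8]
tcp_rot: [-3.141, -0.0, 1.302]
contact_force: [-0.2, 0.1, -0.6]
opening: 0.0
```

Run:
```python
from h import *
st();pol()
p=A+50*np.array([np.sin(-.8),np.cos(-.8)]); print(p,totool([*p,97]).round(1))
q,d=r.grab_frame('top'); crop(q[:,:,::-1],'pics/t4c.png',130,120,290,240,5)
q,d=r.grab_frame('scene'); crop(q[:,:,::-1],'pics/s4c.png',180,130,320,250,5)
```

```text
4.72 [ 473.7 -192.2  135.8] [-3.141 -0.     1.302] [-0.2  0.1 -0.6] 0.0
rad -29.668994742879182 lat -43.849562852851 dist 52.943681506286694 f_out -0.04065537533015454 wheelang of tcp -0.7054163045237428
[ 472.13219546 -197.66466453] [-5.7  0.  38.8]
```

View pics/t4c.png

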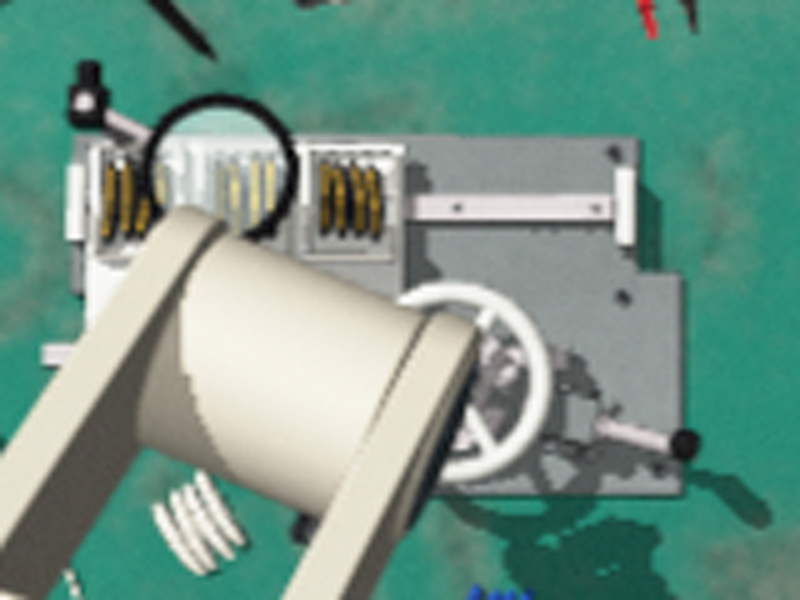

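View pics/s4c.png

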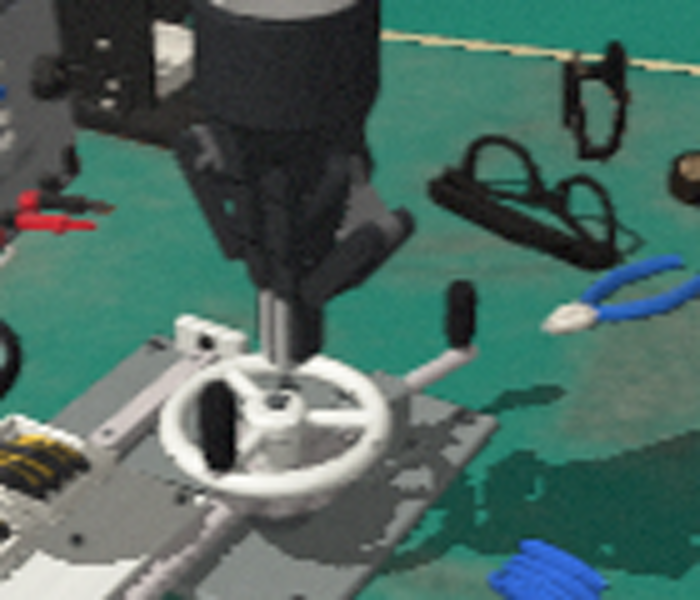

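>>> jog_arm([
  {"grip": 1, "translation": [-0.005, 0, 0.01], "twist": [0, 0, 0]},
  {"grip": 1, "translation": [0, 0, 0.015], "twist": [0, 0, 0]},
  {"grip": 1, "translation": [0, 0, 0.013], "twist": [0, 0, 0]},
  {"grip": 1, "translation": [0, 0, 0], "twist": [0, 0, 0]},
])

```text
clock: 5.15
eef_pos: [471.7, -201.0, 94.8]
tcp_rot: [-3.138, -0.0, 1.299]
contact_force: [-0.2, 0.5, -0.0]
opening: 0.001
```

```bash
cat >> h.py <<'E'
def plan(th0,th1,n,R=50,z=97):
    s=r.sense(); Rm=Ro.from_euler('xyz',s['tcp_rot']).as_matrix()
    P=[np.array([*(A+R*np.array([np.sin(t),np.cos(t)])),z]) for t in np.linspace(th0,th1,n+1)]
    P[0]=s['eef_pos']
    for a,b in zip(P,P[1:]): print((Rm.T@(b-a)).round(1).tolist())
E
python3 - <<'E'
from h import *
st();pol()
plan(-.8,np.radians(74)-.0,10)
E
```

```text
5.15 [ 471.7 -201.    94.8] [-3.138 -0.     1.299] [-0.2  0.5 -0. ] 0.0
rad -20.637835178659195 lat -43.3509922614067 dist 48.012797990848725 f_out -0.4004128819696021 wheelang of tcp -0.8559544040306276
[11.9, 5.4, -2.2]
[7.2, 7.6, -0.0]
[5.5, 8.9, -0.0]
[3.5, 9.8, -0.0]
[1.4, 10.3, -0.0]
[-0.8, 10.4, -0.0]
[-3.0, 10.0, -0.0]
[-5.0, 9.2, -0.0]
[-6.8, 7.9, -0.0]
[-8.3, 6.4, -0.0]
```

>>> jog_arm([
  {"grip": 1, "translation": [0.006, 0.003, -0.001], "twist": [0, 0, 0]},
  {"grip": 1, "translation": [0.006, 0.003, -0.001], "twist": [0, 0, 0]},
  {"grip": 1, "translation": [0.007, 0.0075, 0], "twist": [0, 0, 0]},
  {"grip": 1, "translation": [0.0055, 0.009, 0], "twist": [0, 0, 0]},
  {"grip": 1, "translation": [0.0035, 0.01, 0], "twist": [0, 0, 0]},
  {"grip": 1, "translation": [0.0015, 0.0105, 0], "twist": [0, 0, 0]},
  {"grip": 1, "translation": [-0.001, 0.0105, 0], "twist": [0, 0, 0]},
  {"grip": 1, "translation": [-0.003, 0.01, 0], "twist": [0, 0, 0]},
  {"grip": 1, "translation": [-0.005, 0.009, 0], "twist": [0, 0, 0]},
  {"grip": 1, "translation": [0, 0, 0], "twist": [0, 0, 0]},
])

```text
clock: 5.98
eef_pos: [550.8, -201.5, 99.5]
tcp_rot: [3.139, 0.0, 1.299]
contact_force: [0.4, 0.2, 0.1]
opening: -0.002
```

Run:
```python
from h import *
st();pol()
v=r.sense()['eef_pos'][:2]-A; t=np.arctan2(v[0],v[1])
plan(t,t+9*np.radians(12),9)
q,d=r.grab_frame('scene'); crop(q[:,:,::-1],'pics/s5c.png',180,130,320,250,5)
```

```text
5.98 [ 550.8 -201.5   99.5] [3.139 0.    1.299] [0.4 0.2 0.1] -0.0
rad -41.30644194596308 lat 33.01175806409388 dist 52.87720034870876 f_out -0.2895417410138751 wheelang of tcp 0.9447738053225578
[-9.6, 5.6, 2.5]
[-8.7, 5.8, 0.0]
[-9.7, 3.8, 0.0]
[-10.3, 1.7, 0.0]
[-10.4, -0.5, 0.0]
[-10.1, -2.6, -0.0]
[-9.3, -4.7, -0.0]
[-8.2, -6.5, -0.0]
[-6.6, -8.1, -0.0]
```

View pics/s5c.png

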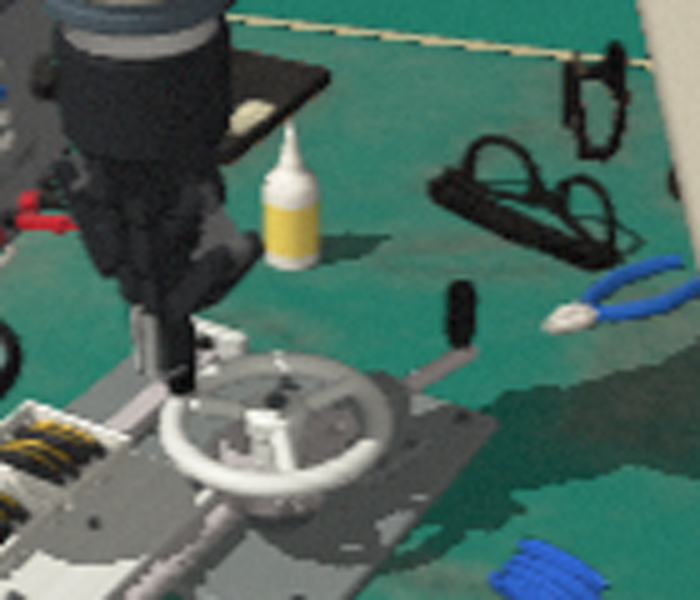

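>>> jog_arm([
  {"grip": 1, "translation": [-0.0095, 0.0055, 0.002], "twist": [0, 0, 0]},
  {"grip": 1, "translation": [-0.0085, 0.006, 0], "twist": [0, 0, 0]},
  {"grip": 1, "translation": [-0.0095, 0.004, 0], "twist": [0, 0, 0]},
  {"grip": 1, "translation": [-0.0105, 0.0015, 0], "twist": [0, 0, 0]},
  {"grip": 1, "translation": [-0.0105, -0.0005, 0], "twist": [0, 0, 0]},
  {"grip": 1, "translation": [-0.01, -0.0025, 0], "twist": [0, 0, 0]},
  {"grip": 1, "translation": [-0.0095, -0.0045, 0], "twist": [0, 0, 0]},
  {"grip": 1, "translation": [-0.008, -0.0065, 0], "twist": [0, 0, 0]},
  {"grip": 1, "translation": [-0.0065, -0.008, 0], "twist": [0, 0, 0]},
  {"grip": 1, "translation": [0, 0, 0], "twist": [0, 0, 0]},
])

```text
clock: 6.87
eef_pos: [519.7, -279.1, 97.3]
tcp_rot: [-3.141, 0.001, 1.299]
contact_force: [-0.8, 0.1, 0.5]
opening: 0.001
```

Run:
```python
from h import *
st();pol()
v=r.sense()['eef_pos'][:2]-A; t=np.arctan2(v[0],v[1])
plan(t,t+9*np.radians(11),9)
q,d=r.grab_frame('scene'); crop(q[:,:,::-1],'pics/s6c.png',180,130,320,250,5)
```

```text
6.87 [ 519.7 -279.1   97.3] [-3.141e+00  1.000e-03  1.299e+00] [-0.8  0.1  0.5] 0.0
rad 41.808320166221506 lat 23.718864232886283 dist 48.06787030459511 f_out 0.15252916496684008 wheelang of tcp 2.8960722449753566
[-5.6, -7.8, 0.3]
[-2.2, -9.3, 0.0]
[-0.4, -9.6, 0.0]
[1.5, -9.5, 0.0]
[3.3, -9.0, 0.0]
[4.9, -8.2, 0.0]
[6.4, -7.1, 0.0]
[7.6, -5.8, -0.0]
[8.6, -4.2, -0.0]
```

View pics/s6c.png

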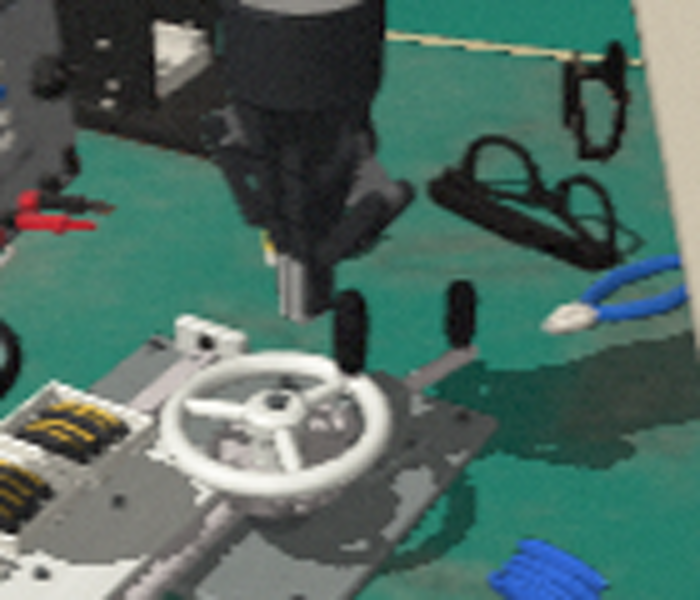

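>>> jog_arm([
  {"grip": 1, "translation": [-0.0055, -0.008, 0], "twist": [0, 0, 0]},
  {"grip": 1, "translation": [-0.002, -0.0095, 0], "twist": [0, 0, 0]},
  {"grip": 1, "translation": [-0.0005, -0.0095, 0], "twist": [0, 0, 0]},
  {"grip": 1, "translation": [0.0015, -0.0095, 0], "twist": [0, 0, 0]},
  {"grip": 1, "translation": [0.0035, -0.009, 0], "twist": [0, 0, 0]},
  {"grip": 1, "translation": [0.005, -0.008, 0], "twist": [0, 0, 0]},
  {"grip": 1, "translation": [0.0065, -0.007, 0], "twist": [0, 0, 0]},
  {"grip": 1, "translation": [0.0075, -0.006, 0], "twist": [0, 0, 0]},
  {"grip": 1, "translation": [0.0085, -0.004, 0], "twist": [0, 0, 0]},
  {"grip": 1, "translation": [0, 0, 0], "twist": [0, 0, 0]},
])

```text
clock: 7.75
eef_pos: [459.3, -233.5, 97.1]
tcp_rot: [-3.14, -0.001, 1.301]
contact_force: [-0.1, -0.2, 0.2]
opening: 0.004
```

Run:
```python
from h import *
st();pol()
v=r.sense()['eef_pos'][:2]-A; t=np.arctan2(v[0],v[1])
plan(t,-.8,7)
q,d=r.grab_frame('scene'); crop(q[:,:,::-1],'pics/s7c.png',180,130,320,250,5)
q,d=r.grab_frame('top'); crop(q[:,:,::-1],'pics/t7c.png',130,120,290,240,5)
```

```text
7.75 [ 459.3 -233.5   97.1] [-3.140e+00 -1.000e-03  1.301e+00] [-0.1 -0.2  0.2] 0.0
rad 13.941857691858067 lat -46.6448015938864 dist 48.68380543500117 f_out 0.195453377465099 wheelang of tcp -1.5907122249482488
[5.1, -2.6, 0.1]
[5.6, -0.7, 0.0]
[5.6, -0.0, 0.0]
[5.6, 0.6, 0.0]
[5.5, 1.2, 0.0]
[5.3, 1.8, 0.0]
[5.1, 2.4, -0.0]
```

View pics/s7c.png

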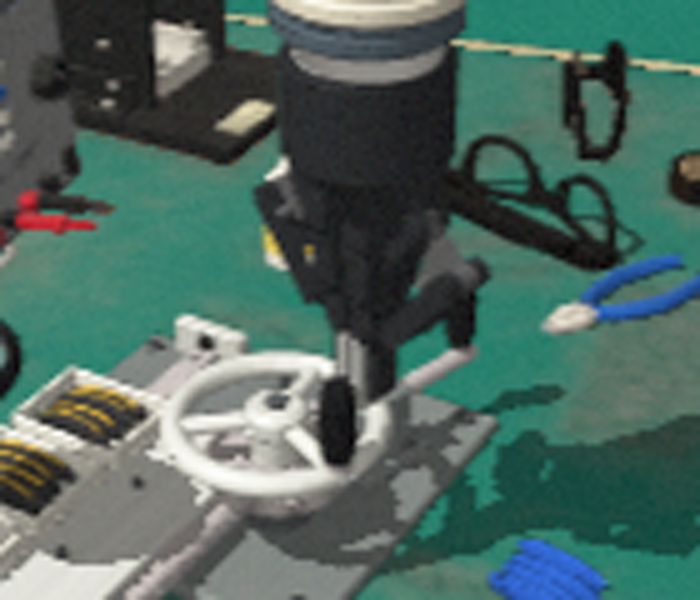

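View pics/t7c.png

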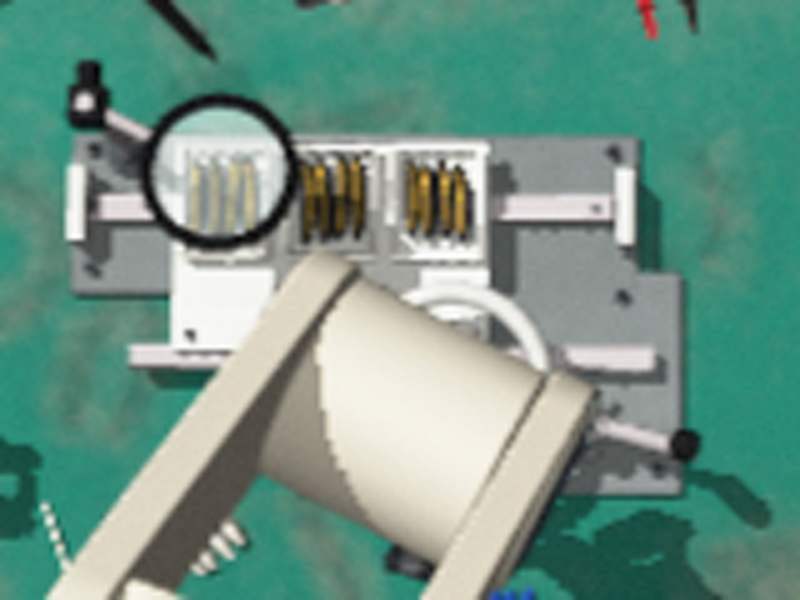

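Run:
```python
from h import *
s=r.calibration('scene')
for n,(x,y),z in (('start top',(215,385),118),('start bot',(220,468),73),('now top',(338,383),118),('now bot',(342,462),73)):
    u=180+(x+.5)/5-.5;v=130+(y+.5)/5-.5
    p=ray_at_z(s,u,v,z)[:2]-A; print(n,p.round(1),np.hypot(*p).round(1),np.arctan2(p[0],p[1])%6.283)
```

```text
start top [-0.2 52.6] 52.6 6.278892742789304
start bot [-1.9 54. ] 54.0 6.248066311775474
now top [-46.9  23.4] 52.4 5.175531711915156
now bot [-48.   21.8] 52.7 5.138743792212946
```

>>> jog_arm([
  {"grip": 1, "translation": [0.005, -0.0025, 0], "twist": [0, 0, 0]},
  {"grip": 1, "translation": [0.0055, -0.0005, 0], "twist": [0, 0, 0]},
  {"grip": 1, "translation": [0.0055, 0, 0], "twist": [0, 0, 0]},
  {"grip": 1, "translation": [0.0055, 0.0005, 0], "twist": [0, 0, 0]},
  {"grip": 1, "translation": [0.0055, 0.001, 0], "twist": [0, 0, 0]},
  {"grip": 1, "translation": [0.005, 0.002, 0], "twist": [0, 0, 0]},
  {"grip": 1, "translation": [0.003, 0.001, 0], "twist": [0, 0, 0]},
  {"grip": 1, "translation": [0, 0, 0], "twist": [0, 0, 0]},
])

```text
clock: 8.52
eef_pos: [471.3, -201.4, 97.2]
tcp_rot: [-3.141, -0.0, 1.3]
contact_force: [0.4, 0.1, -0.8]
opening: 0.001
```

Run:
```python
from h import *
st();pol()
v=r.sense()['eef_pos'][:2]-A; t=np.arctan2(v[0],v[1])
plan(t,-.4,6)
q,d=r.grab_frame('scene'); crop(q[:,:,::-1],'pics/s8c.png',180,130,320,250,5)
```

```text
8.52 [ 471.3 -201.4   97.2] [-3.141 -0.     1.3  ] [ 0.4  0.1 -0.8] 0.0
rad -20.18512251718151 lat -43.63374160302909 dist 48.07642433993547 f_out -0.21922177945628998 wheelang of tcp -0.8669848481047645
[4.3, 0.0, 0.2]
[3.3, 2.0, 0.0]
[3.1, 2.3, -0.0]
[3.0, 2.5, -0.0]
[2.8, 2.7, -0.0]
[2.5, 3.0, -0.0]
```

View pics/s8c.png

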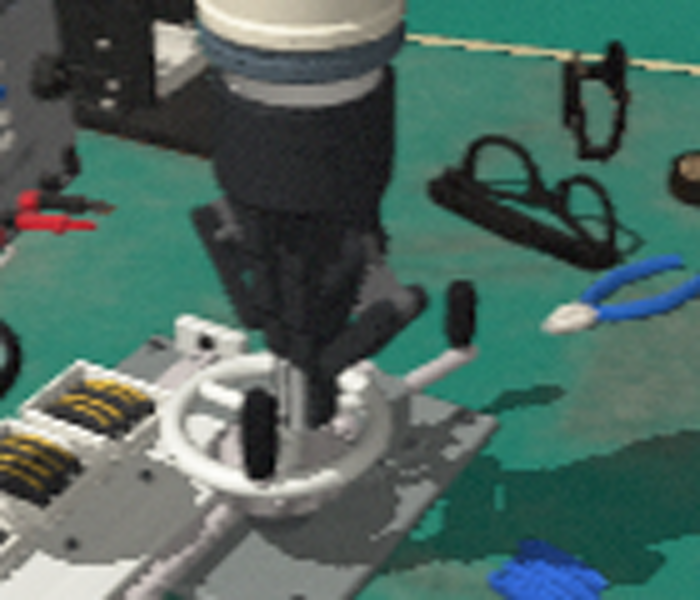

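```bash
cat >> h.py <<'E'
def hang(x,y,z):
    s=r.calibration('scene')
    u=180+(x+.5)/5-.5;v=130+(y+.5)/5-.5
    p=ray_at_z(s,u,v,z)[:2]-A; print(p.round(1),np.hypot(*p).round(1),np.arctan2(p[0],p[1]))
E
python3 - <<'E'
from h import *
hang(259,395,118);hang(262,475,73)
E
```

```text
[-21.4  49.1] 53.6 -0.410194787216362
[-21.4  48.7] 53.2 -0.4135921474393969
```

>>> jog_arm([
  {"grip": 1, "translation": [0.0042, 0, 0], "twist": [0, 0, 0]},
  {"grip": 1, "translation": [0.0033, 0.002, 0], "twist": [0, 0, 0]},
  {"grip": 1, "translation": [0.003, 0.0023, 0], "twist": [0, 0, 0]},
  {"grip": 1, "translation": [0.003, 0.0025, 0], "twist": [0, 0, 0]},
  {"grip": 1, "translation": [0, 0, 0], "twist": [0, 0, 0]},
])

```text
clock: 8.98
eef_pos: [481.9, -190.6, 97.3]
tcp_rot: [3.142, -0.0, 1.3]
contact_force: [-0.1, 0.2, 1.1]
opening: -0.0
```

Run:
```python
from h import *
st();pol()
q,d=r.grab_frame('scene'); crop(q[:,:,::-1],'pics/s9c.png',180,130,320,250,5)
```

```text
8.98 [ 481.9 -190.6   97.3] [ 3.142 -0.     1.3  ] [-0.1  0.2  1.1] -0.0
rad -33.434683408994815 lat -36.32475974225754 dist 49.36968933457499 f_out -0.20036147394111076 wheelang of tcp -0.5562776282488399
```

View pics/s9c.png

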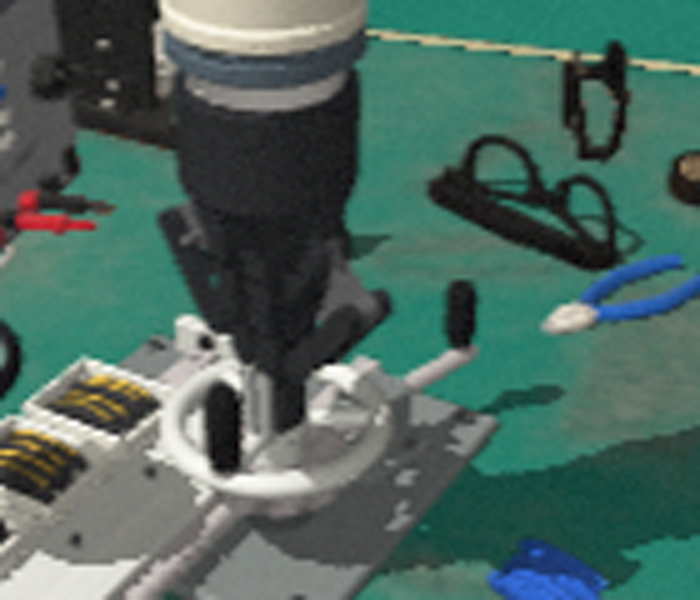

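>>> jog_arm([
  {"grip": 1, "translation": [0.0018, 0.0017, 0], "twist": [0, 0, 0]},
  {"grip": 1, "translation": [0, 0, 0], "twist": [0, 0, 0]},
])

```text
clock: 9.2
eef_pos: [483.4, -189.4, 97.2]
tcp_rot: [-3.141, -0.0, 1.3]
contact_force: [-0.9, -0.8, -0.6]
opening: 0.002
```

Run:
```python
from h import *
hang(215,385,118);hang(221,386,118);hang(220,468,73);hang(225,470,73)
st();pol()
q,d=r.grab_frame('scene'); crop(q[:,:,::-1],'pics/s10c.png',180,130,320,250,5)
p=A+D*165; print(p,totool([*p,97]).round(1))
```

```text
[-0.2 52.6] 52.6 -0.0041072572106963315
[-3.  51.9] 51.9 -0.05707790228061205
[-1.9 54. ] 54.0 -0.03493368822452654
[-4.7 54.1] 54.3 -0.08668421817179106
9.2 [ 483.4 -189.4   97.2] [-3.141 -0.     1.3  ] [-0.9 -0.8 -0.6] 0.0
rad -34.928333335015964 lat -35.20100695252408 dist 49.589306912212805 f_out 1.0206471828709058 wheelang of tcp -0.5187602629259728
[ 463.90566795 -391.49902478] [-1.998e+02  3.530e+01  1.000e-01]
```

View pics/s10c.png

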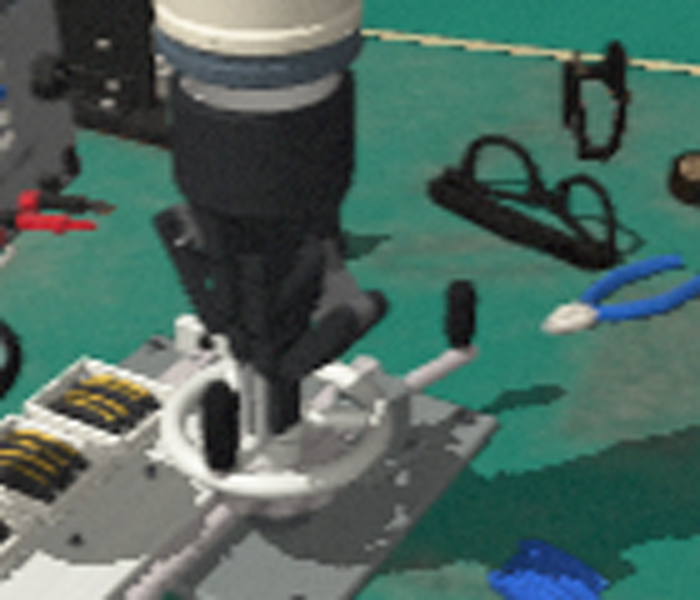

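>>> jog_arm([
  {"grip": 1, "translation": [-0.005, -0.008, 0], "twist": [0, 0, 0]},
  {"grip": 1, "translation": [-0.003, -0.006, -0.015], "twist": [0, 0, 0]},
  {"grip": 1, "translation": [0, 0, -0.03], "twist": [0, 0, 0]},
  {"grip": 1, "translation": [-0.02, 0, -0.015], "twist": [0, 0, 0]},
  {"grip": 1, "translation": [-0.03, 0.007, 0], "twist": [0, 0, 0]},
  {"grip": 1, "translation": [-0.03, 0.008, 0], "twist": [0, 0, 0]},
  {"grip": 1, "translation": [-0.03, 0.008, 0], "twist": [0, 0, 0]},
  {"grip": 1, "translation": [-0.03, 0.008, 0], "twist": [0, 0, 0]},
  {"grip": 1, "translation": [-0.03, 0.008, 0], "twist": [0, 0, 0]},
  {"grip": 1, "translation": [-0.023, 0.008, 0], "twist": [0, 0, 0]},
])

```text
clock: 10.08
eef_pos: [460.2, -394.4, 157.3]
tcp_rot: [-3.142, 0.0, 1.299]
contact_force: [0.5, 0.3, 0.8]
opening: -0.002
```

>>> jog_arm([
  {"grip": 1, "translation": [0, 0, 0], "twist": [0, 0, 0]},
])

```text
clock: 10.17
eef_pos: [461.0, -396.5, 157.4]
tcp_rot: [3.14, 0.002, 1.297]
contact_force: [0.2, 0.1, 0.3]
opening: -0.0
```

Run:
```python
from h import *
st();pol()
p=A+D*165; print(p,totool([*p,70]).round(1))
for n in ('top','scene'):
    q,d=r.grab_frame(n); cv2.imwrite(f'pics/{n}11.png',q[:,:,::-1])
    if n=='top': crop(q[:,:,::-1],'pics/t11c.png',130,120,290,240,5)
    else: crop(q[:,:,::-1],'pics/s11c.png',180,130,320,250,5)
```

```text
10.17 [ 461.  -396.5  157.4] [3.140e+00 2.000e-03 1.297e+00] [0.2 0.1 0.3] -0.0
rad 170.6095086473422 lat -1.4613899387864822 dist 170.61576744674193 f_out -0.19454994758963073 wheelang of tcp -2.862501128599813
[ 463.90566795 -391.49902478] [ 5.8  1.3 87.4]
```

View pics/t11c.png

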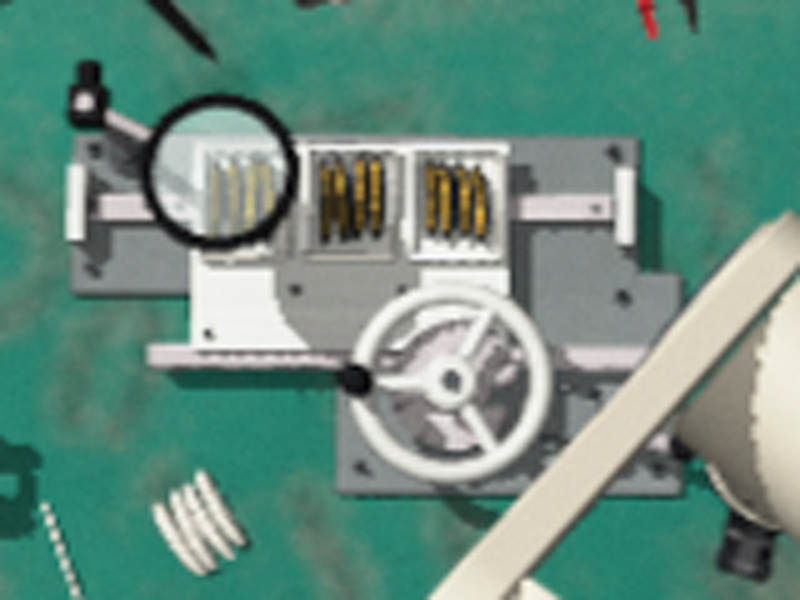

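View pics/s11c.png

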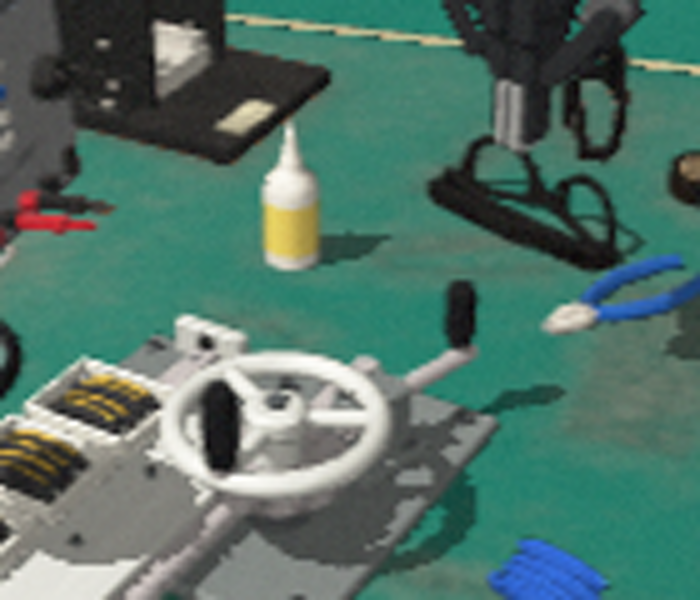

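>>> jog_arm([
  {"grip": 1, "translation": [0.002, 0.002, 0.02], "twist": [0, 0, 0]},
  {"grip": 1, "translation": [0, 0, 0.025], "twist": [0, 0, 0]},
  {"grip": 1, "translation": [0, 0, 0.025], "twist": [0, 0, 0]},
  {"grip": 1, "translation": [0, 0, 0.015], "twist": [0, 0, 0]},
  {"grip": 1, "translation": [0, 0, 0], "twist": [0, 0, 0]},
  {"grip": 1, "translation": [0.006, 0, 0], "twist": [0, 0, 0]},
  {"grip": 1, "translation": [0.005, 0, 0], "twist": [0, 0, 0]},
  {"grip": 1, "translation": [0, 0, 0], "twist": [0, 0, 0]},
])

```text
clock: 10.93
eef_pos: [467.7, -379.3, 73.7]
tcp_rot: [3.14, 0.0, 1.301]
contact_force: [0.1, -0.6, 0.5]
opening: 0.0
```

Run:
```python
from h import *
st();pol()
q,d=r.grab_frame('scene'); crop(q[:,:,::-1],'pics/s12c.png',180,130,320,250,5)
```

```text
10.93 [ 467.7 -379.3   73.7] [3.14  0.    1.301] [ 0.1 -0.6  0.5] 0.0
rad 152.26317933307814 lat 0.37896224462180145 dist 152.2636509249662 f_out 0.5366767391989029 wheelang of tcp -2.873555477728683
```

View pics/s12c.png

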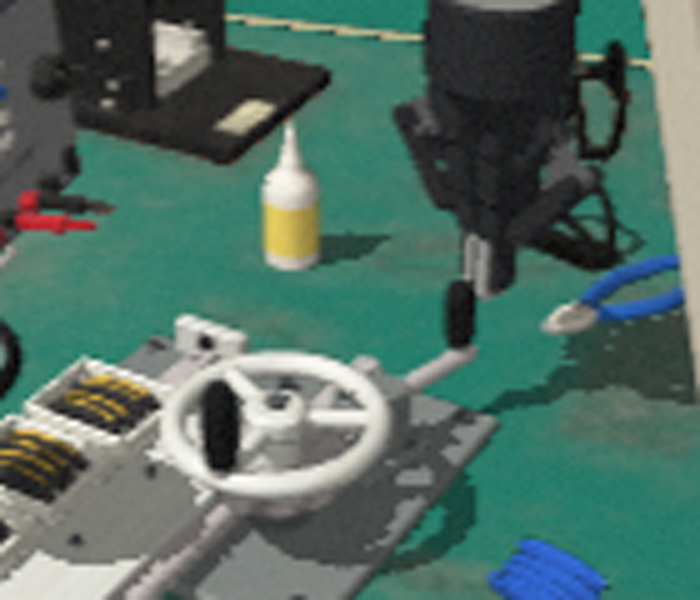

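>>> jog_arm([
  {"grip": 1, "translation": [0, 0, 0.003], "twist": [0, 0, 0]},
  {"grip": 1, "translation": [0.003, 0, 0], "twist": [0, 0, 0]},
  {"grip": 1, "translation": [0.003, 0, 0], "twist": [0, 0, 0]},
  {"grip": 1, "translation": [0.003, 0, 0], "twist": [0, 0, 0]},
  {"grip": 1, "translation": [0.003, 0, 0], "twist": [0, 0, 0]},
  {"grip": 1, "translation": [0.003, 0, 0], "twist": [0, 0, 0]},
  {"grip": 1, "translation": [0, 0, 0], "twist": [0, 0, 0]},
])

```text
clock: 11.57
eef_pos: [471.0, -365.2, 69.3]
tcp_rot: [-3.141, -0.0, 1.3]
contact_force: [-1.1, -0.9, 0.1]
opening: -0.0
```

Run:
```python
from h import *
st();pol()
```

```text
11.57 [ 471.  -365.2   69.3] [-3.141 -0.     1.3  ] [-1.1 -0.9  0.1] -0.0
rad 137.77881924999116 lat -0.20458218364372457 dist 137.77897113780315 f_out 1.1537894065683716 wheelang of tcp -2.8695817611583707
```

>>> jog_arm([
  {"grip": 1, "translation": [0.0015, 0, 0], "twist": [0, 0, 0]},
  {"grip": 1, "translation": [0.0015, 0, 0], "twist": [0, 0, 0]},
  {"grip": 1, "translation": [0, 0, 0], "twist": [0, 0, 0]},
])

```text
clock: 11.82
eef_pos: [471.6, -362.6, 69.2]
tcp_rot: [-3.141, -0.0, 1.3]
contact_force: [0.3, -0.9, 0.2]
opening: -0.002
```

Run:
```python
from h import *
st();pol()
```

```text
11.82 [ 471.6 -362.6   69.2] [-3.141 -0.     1.3  ] [ 0.3 -0.9  0.2] -0.0
rad 135.1290028485888 lat -0.2788958160307986 dist 135.12929065798474 f_out 0.7337671318166433 wheelang of tcp -2.86900269976407
```

>>> jog_arm([
  {"grip": 1, "translation": [0.001, 0, 0], "twist": [0, 0, 0]},
  {"grip": 1, "translation": [0.001, 0, 0], "twist": [0, 0, 0]},
  {"grip": 1, "translation": [0, 0, 0], "twist": [0, 0, 0]},
])

```text
clock: 12.07
eef_pos: [471.9, -361.7, 69.3]
tcp_rot: [-3.142, 0.001, 1.3]
contact_force: [-3.4, -3.6, -0.7]
opening: 0.003
```

Run:
```python
from h import *
st();pol()
```

```text
12.07 [ 471.9 -361.7   69.3] [-3.142e+00  1.000e-03  1.300e+00] [-3.4 -3.6 -0.7] 0.0
rad 134.13407811549465 lat -0.2379297586962032 dist 134.13428913765375 f_out 4.420568369114293 wheelang of tcp -2.8692928010313343
```

>>> jog_arm([
  {"grip": 1, "translation": [0.002, 0, 0], "twist": [0, 0, 0]},
  {"grip": 1, "translation": [0, 0, 0], "twist": [0, 0, 0]},
])

```text
clock: 12.23
eef_pos: [472.1, -361.5, 69.4]
tcp_rot: [3.141, 0.004, 1.301]
contact_force: [-6.5, -14.0, -2.5]
opening: 0.001
```

Run:
```python
from h import *
st();pol()
```

```text
12.23 [ 472.1 -361.5   69.4] [3.141 0.004 1.301] [ -6.5 -14.   -2.5] 0.0
rad 133.86061289128673 lat -0.1316167381821923 dist 133.86067759650962 f_out 15.227147317123002 wheelang of tcp -2.8700833826178442
```

>>> jog_arm([
  {"grip": 1, "translation": [-0.01, 0, 0], "twist": [0, 0, 0]},
  {"grip": 1, "translation": [-0.015, 0, 0], "twist": [0, 0, 0]},
  {"grip": 1, "translation": [-0.01, 0, -0.02], "twist": [0, 0, 0]},
  {"grip": 1, "translation": [-0.01, 0, -0.03], "twist": [0, 0, 0]},
  {"grip": 1, "translation": [-0.02, 0, -0.03], "twist": [0, 0, 0]},
  {"grip": 1, "translation": [-0.03, 0, -0.03], "twist": [0, 0, 0]},
  {"grip": 1, "translation": [-0.03, 0, -0.01], "twist": [0, 0, 0]},
  {"grip": 1, "translation": [-0.03, 0, 0], "twist": [0, 0, 0]},
  {"grip": 1, "translation": [-0.02, 0, 0], "twist": [0, 0, 0]},
  {"grip": 1, "translation": [0, 0, 0], "twist": [0, 0, 0]},
])

```text
clock: 13.07
eef_pos: [424.4, -531.4, 189.1]
tcp_rot: [3.14, 0.002, 1.297]
contact_force: [-0.1, 0.2, 0.1]
opening: -0.005
```

Run:
```python
from h import *
st()
for n in ('top','scene'):
    q,d=r.grab_frame(n); cv2.imwrite(f'pics/{n}13.png',q[:,:,::-1])
    if n=='top': crop(q[:,:,::-1],'pics/t13c.png',130,120,290,240,5)
    else: crop(q[:,:,::-1],'pics/s13c.png',110,150,310,290,4)
```

```text
13.07 [ 424.4 -531.4  189.1] [3.140e+00 2.000e-03 1.297e+00] [-0.1  0.2  0.1] -0.0
```

View pics/t13c.png

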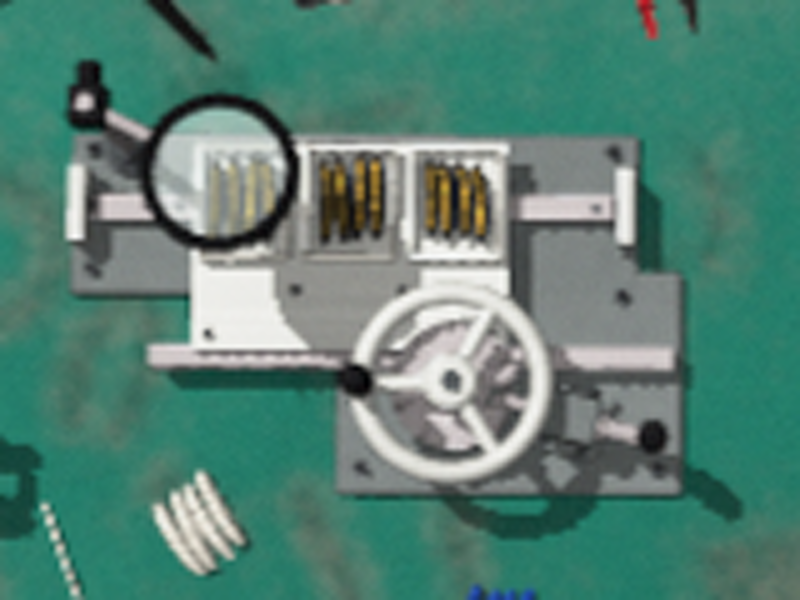

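View pics/s13c.png

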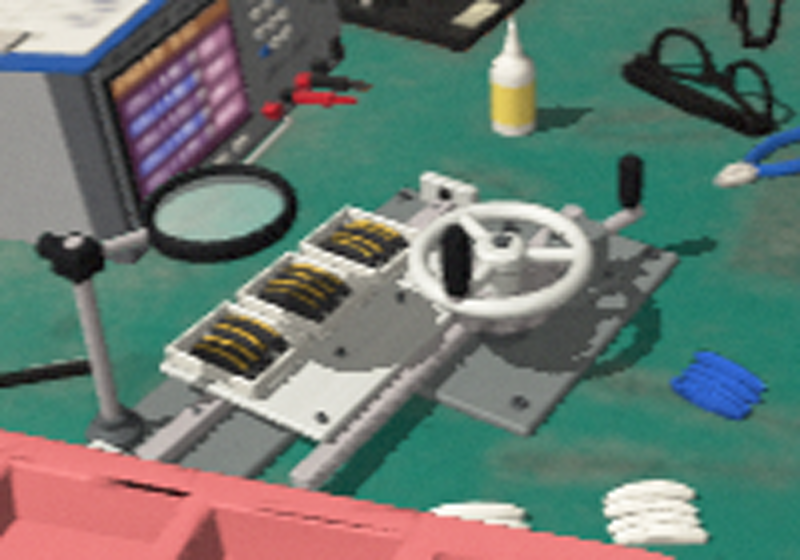

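View pics/top13.png

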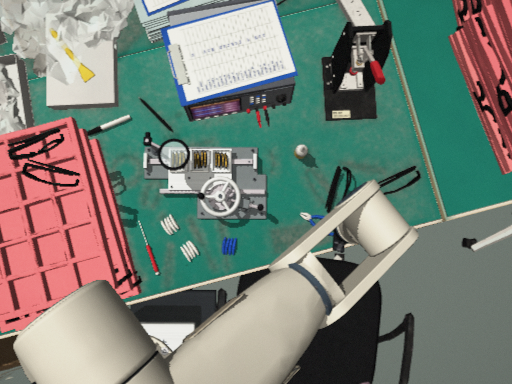

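```bash
python3 -c "
from rig import r
r.sign_off()"
```

```text
the job is handed in; nothing more can be done
```

The job is done and handed in at about 13 s of the 56 s allowed. The left-hand bundle's nest is now under the magnifier, and only pushes of the shut fingertips were used.

- **Bolt drawn:** I pushed the knob outward until it stopped. The force rose to 14 N with no further movement, and the top view showed about 17.7 mm of travel.
- **Wheel turned:** I pushed the handle clockwise round to one turn. Before the bolt went in, the camera put it about 0.03 rad short, inside the 0.15 rad mouth.
- **Bolt home:** I pushed the knob back in until it stopped, at 15 N.

**Last checks:**
- **Wheel and bolt:** In the final top view, at five times enlargement, the knob and handle were within 1–2 enlarged pixels of where they started.
- **Carriage:** All three bundles were lying in their nests, one place further right.
- **Beside the slide:** The glue bottle and screwdriver looked undisturbed. The arm hid part of the side cutters and the frame in that view. What showed of them, there and in the side view, was unmoved.
- **Robot:** The fingers were clear of everything, at 189 mm height.

**Disagreements:** The camera estimates of the wheel axis differed by 2 to 4 mm, so I used their mean. The finger positions at the bolt's two stops put its travel at about 19 mm instead of 18 mm, which is within measuring error.

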